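Refit and hold the service cover of a lab instrument

TASK

Lay the loose cover plate back on the instrument housing with both holes over their locating pins, and then turn the cover's quarter-turn fastener clockwise until its slot is in line with the index lines on the cover. Then press the cover down until it is against the metal frame, its seal squeezed, and finish while still holding it pressed there with the gripper (open or closed). Leave everything else on the bench and on the housing where it is.

Things in the scene. Friction and masses are not known exactly. Their poses are not given: they have to be found in the camera images.
- cover_grip (a point): Loose grey aluminium cover plate, 120 x 200 x 6 mm (x, y, z), flat on the bench at first, 0.2 to 0.4 kg in all. A steel rib stands on it, 50 mm long in x, 12 mm thick in y (pinch it across y), its top 44 mm above the plate's underside. This point is the middle of the rib's grip, 29 mm above the underside and 20 mm to -y of the plate's middle. Axes are the plate's, z up.
- cover_mid (a point): The middle of the cover plate's underside. Same axes as cover_grip. The fastener's axis is at y = +55 mm from here, the rib at y = -20 mm.
- hole_a (a point): Through hole in the cover, 12 mm across (pins are 8 mm), on the underside at (0, -88) mm from cover_mid: it goes over pin_a.
- hole_b (a point): The other through hole, 12 mm across, on the underside at (35, 88) mm from cover_mid: it goes over pin_b.
- fastener_grip (a point): Quarter-turn fastener on the cover: an upright black wing 36 mm long, 10 mm thick, its top 47 mm above the plate's underside, on a 34 mm disc (top 15.5 mm above the underside). A light line, its slot, runs along the wing's top. This point is on the turning axis, 32 mm above the underside, at grip height; y runs along wing and slot: pinch across x. Friction 0.06 N m; stays where left.
- fastener (a joint): Angle of the fastener in the cover, rad: 0 with the slot along the cover's long (y) axis, growing clockwise seen from above; 1.571 with the slot in line with the two black index lines on the cover at either side of it, along the cover's x. Stops at 0 and 1.75, none at 1.571. Starts between 0.2 and 0.6.
- seat (a point): Low grey instrument housing, fixed on the bench right or left of the cover: 230 x 230 mm, 65 mm high, an open bay on top. This point is mid-bay at the top of the sprung rubber seal, 69 mm above the bench: cover_mid belongs here when the cover is laid on, its axes along these (x to the rear deck). Front face at x = -75 mm, rear at x = 155 mm from here.
- pin_a (a point): Tip of a fixed upright steel locating pin, 8 mm across, tapered, standing 18 mm above the frame (14 mm above the seal at rest), at (0, -88) mm from seat.
- pin_b (a point): Tip of the other such pin, at (35, 88) mm from seat.
- seal (a joint): How far the rubber seal is pressed down, m: 0 at rest, 4 mm proud of the metal frame; at 0.004 the cover is against the frame. The cover's weight alone does not move it; it yields from 5 N in all (weight included) and reaches 0.004 at about 10 N, that is 6 to 8 N of push on the cover; beyond that the frame is rigid.
- spatula_grip (a point): Bystander, to be left alone: a lab spatula (180 mm) lying in front of the loose cover. The point is its middle.
- dish_c (a point): Bystander, to be left alone: a closed clear petri dish (90 mm across, 18 mm high) behind the loose cover. The point is its middle.
- jar_c (a point): Bystander, to be left alone: a small jar (50 mm across, 60 mm high) in front of the housing. The point is its middle.
- weight_c (a point): Bystander, to be left alone: a brass calibration weight (32 mm across, 32 mm high) standing on the housing's rear deck, 115 mm behind the middle of the bay. The point is its middle.
- beaker_c (a point): Bystander, to be left alone: a glass beaker (72 mm across, 90 mm high) at the left of the bench. The point is its middle.
- flask_c (a point): Bystander, to be left alone: a stoppered conical flask (72 mm across, 114 mm high) at the right of the bench. The point is its middle.
- washbottle_c (a point): Bystander, to be left alone: a white wash bottle (66 mm across, 170 mm high) on the left of the bench. The point is its middle.
Things that resemble listed ones, but are neither listed nor needed, are in the scene too. Of the things that look like the part that bears cover_grip, the smaller one is meant.

How it is judged (in metres and radians):
On the way, in this order (a step that is already met when the one before it is completed fails the run):
1. the cover lies on the seal with both holes over their pins (horizontal distance between hole_a and pin_a below 0.005 m and horizontal distance between hole_b and pin_b below 0.005 m and z of cover_mid in the frame of seat below 0.0025 m and angle between the z axis of cover_mid and the z axis of seat, either way round below 0.03 rad), for 0.2 s.
2. with the cover in place, the fastener's slot is in line with the index lines (all of step 1 and value of joint fastener between 1.44 and 1.7 rad), for 0.2 s.
At the end, for the whole second after the job is handed in: Both holes are over their pins (within 5 mm), the cover lies flat on the seal, the fastener's slot is within 0.13 rad of the index lines, the seal is pressed down by more than 3 mm of its 4 mm, and the gripper's fingers are on the cover, which is at rest (all of step 2 and value of joint seal above 0.003 m and contact force between the fingers and cover above 1 N and linear speed of cover below 0.02 m/s); the arm keeps its last pose, push and grip.
It fails at once if a bystander is shifted by more than 30 mm (distance of any of spatula_grip, dish_c, jar_c, weight_c, beaker_c, flask_c, washbottle_c from where it was at the start of the episode above 0.03 m).
It also fails if it takes over 67 s, if anything falls off the work surface, if the arm or the gripper's body presses on something with over 40 N, if the wrist force passes 120 N, or if a joint passes its speed limit or range.

ROBOT

A 7-joint arm with a two-finger parallel gripper is mounted at the origin on the work surface. World frame = base frame: x ahead of the robot, y to its left, z up, the work surface at z = 0. Lengths are in mm, angles in degrees, forces in N, time in s.
With the tool pointing down it reaches from about 350 to 900 mm from the base axis. Payload 7.2 kg.
Tool frame: the origin (TCP) lies between the finger pads; the fingertips stand 17 mm ahead of it and the grasp point (between the pads) lies 2 mm behind it; z points along the fingers, y is the line along which they close (so a half turn about z gives the same grasp; the last joint's range is limited). The gripper opens to 85 mm and grips with 20 to 120 N. Pads are 22 mm wide; open, the fingers measure 114 mm over their backs; the gripper's body (76 mm by 85 mm) begins 54 mm behind the grasp point. The pads swing forward as they close: fully open they stand 13 mm farther back than shut.
Start: joints at [-81.085, 23.554, -0.728, 91.456, 0.321, 64.991, -4.71], TCP at [138.72, 609.414, 248.297] pointing down, gripper open.
Joint ranges: [-169.25, 169.25], [-16.82, 113.86], [-84.01, 82.57], [7.8, 145.47], [-59.2, 239.2], [7.22, 106.19], [-163.78, 163.78]. Speed limits (degrees/s): [136.94, 136.94, 172.46, 172.46, 180, 180, 180].

INTERFACE

Orientations are given as a 3x3 rotation matrix whose columns are the frame's x, y, z axes.
In Python, from station import sensors, optics, order gives the robot as it stands.
- The arm moves only by the shell command python3 -m handwheel 'ROWS'. ROWS is JSON, a list of rows, each an object with "jaw": the closure, from -1 (fully open) to 1 (shut); "travel": the shift along the tool's x, y, z in units of 200 mm (1.0 is 200 mm), a list of three; "twist": the turn, a rotation vector about the tool's x, y, z in units of 180 degrees (1.0 is 180 degrees), a list of three. A call has 1 to 5 rows; each row shifts and turns the commanded pose from where the row before left it, along the tool's axes as they then stand; what a row does not reach is not made up. A row lasts 1/12 s, in which the tool goes at most 41.7 mm and 7.16 degrees, less where a joint would pass 70% of its speed; a pose out of reach is approached as far as the arm can. A call with a number of a shift or a turn outside -1 to 1 is refused whole. A call with a gripper value outside its range is refused whole. The fingers move at their own pace and stop on an object; the grip force is fixed at half the most. Time passes only in rows, so rows that do not move let the fingers close. It gives the time, the measured TCP pose, the force, the opening and the grip force at its end, in the units of the state.
- sensors.get_obs(): the state, without advancing time (a new reading comes with each control period).
- optics.snapshot(name): name is "scene" or "top" or "wrist"; returns the picture (420x560x3 uint8, red, green, blue); there is no depth.
- optics.camera_info(name): a dict with "fx", "fy", "cx", "cy" (pixels), "origin" and "orientation" of the camera in the world; the wrist camera has in their place "tool_from_camera" (4x4, takes a point from camera to tool coordinates, whose origin is the TCP and whose axes are the flange's). Camera axes: x right, y up, looking along -z (the intrinsics and any distortion apply to the point x, -y, -z); pixel columns grow to the right and rows downward; lengths in mm; the calibration is good to about 2 mm. A picture is of the moment at which its call begins: read the wrist's pose just before it. camera_info takes no time and is no camera call.
- order.job_done(): hands the job in; it is judged then, once.
The state is a dict: "time_s": time; "q": joint angles; "qd": joint speeds; "tau": joint torques, N m; "tool_pos": TCP position; "eef_rot": TCP orientation; "force": force on the tool from outside, world axes, zero at the start; "moment": the same for the moment, N m; "grip_width": opening from 0.0 (shut) to 1.0 (fully open); "grasp_force": force on a finger pad.
Only numpy, scipy, OpenCV 4.12 (cv2) and the standard library are available. Lean on these libraries where they do the work, as an engineer would, in place of code of your own. Each camera call takes 0.05 s, during which the arm holds its last target. There are 200 camera calls.

## Working session

There is one attempt and no reset: what is moved stays moved. The work goes in short steps, Python scripts to look and compute and a shell command to move; the robot and the scene stay as the last step left them, time stands still between calls to the robot, and variables do not carry over. Pictures are saved under pics/ and viewed, at most 14 in all, crops included, and the job is handed in when it is done.

```bash
mkdir -p pics; ls
python3 - <<'E'
from station import sensors, optics
import cv2,numpy as np
o=sensors.get_obs();print({k:np.round(v,3).tolist() for k,v in o.items()})
for n in("scene","top","wrist"):
    im=optics.snapshot(n);cv2.imwrite(f"pics/{n}0.png",im[:,:,::-1]);print(n,optics.camera_info(n))
a=cv2.imread("pics/scene0.png");b=cv2.imread("pics/top0.png")
E
```

```text
pics
{'time_s': 0.0, 'q': [-81.086, 23.601, -0.729, 91.505, 0.319, 64.99, -4.71], 'qd': [-0.056, -0.034, -0.076, 0.085, 0.045, -0.067, -0.049], 'tau': [0.0, -60.063, 0.682, -29.941, 0.014, 0.01, 0.0], 'tool_pos': [138.621, 608.952, 247.434], 'eef_rot': [[-0.975, 0.222, -0.0], [0.222, 0.975, -0.002], [-0.0, -0.002, -1.0]], 'force': [-0.44, 0.103, 0.268], 'moment': [0.015, -0.027, 0.027], 'grasp_force': 0.0, 'grip_width': 1.001}
scene {'fx': 465.86926926506055, 'fy': 465.86926926506055, 'cx': 282.0486370115143, 'cy': 211.57946595468133, 'origin': array([1404.99162188, -119.5491765 ,  981.15323087]), 'orientation': array([[ 0.13996647, -0.69306793,  0.70715361],
       [ 0.99015047,  0.09553201, -0.10235073],
       [ 0.0033802 ,  0.71451415,  0.69961282]])}
top {'fx': 445.2474432952707, 'fy': 445.2474432952707, 'cx': 276.444913692579, 'cy': 213.32497243045492, 'origin': array([ 324.69911565,    4.5020118 , 1478.5630965 ]), 'orientation': array([[ 0.0210797 ,  0.98921661, -0.14493497],
       [-0.99970605,  0.0225923 ,  0.00879819],
       [ 0.01197773,  0.1447069 ,  0.98940206]])}
wrist {'fx': 338.6157653731252, 'fy': 338.6157653731252, 'cx': 283.0867093382722, 'cy': 215.19184440806612, 'tool_from_camera': array([[-1.24672329e-05,  9.61659508e-01,  2.74246223e-01,
         6.93409136e+01],
       [ 9.99999569e-01,  2.66565213e-04, -8.89265644e-04,
        -5.73863665e-02],
       [-9.28275264e-04,  2.74246094e-01, -9.61659097e-01,
        -1.25194658e+02],
       [ 0.00000000e+00,  0.00000000e+00,  0.00000000e+00,
         1.00000000e+00]])}
```

View pics/top0.png

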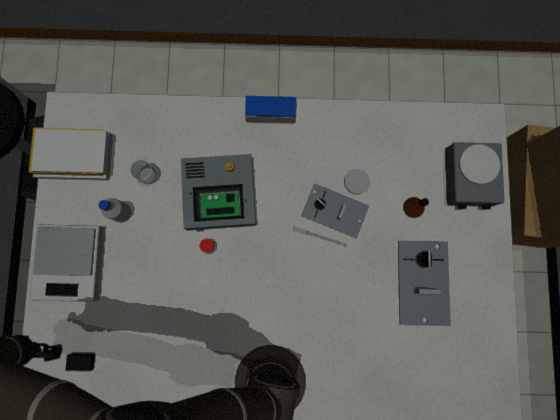

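View pics/scene0.png

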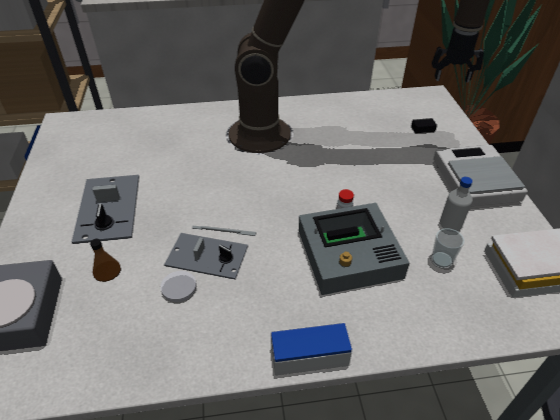

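The pictures show two cover-like plates. In the top view the smaller is at (336,211), next to the spatula and dish, and the larger is at (424,283). The smaller one fits the description: it has the spatula in front, the dish behind and the housing beside it. The housing is at (218,191). I'll enlarge it to confirm and measure it.

```bash
cat > h.py <<'E'
import numpy as np,cv2
from station import sensors, optics
def cam(n,o=None):
    c=optics.camera_info(n)
    if n=="wrist":
        T=c["tool_from_camera"];o=o or sensors.get_obs();R=np.array(o["eef_rot"])
        return c,R@T[:3,3]+np.array(o["tool_pos"]),R@T[:3,:3]
    return c,np.array(c["origin"]),np.array(c["orientation"])
def ray(C,uv,z):
    c,p,R=C
    d=R@np.array([(uv[0]-c["cx"])/c["fx"],-(uv[1]-c["cy"])/c["fy"],-1])
    return p+d*(z-p[2])/d[2]
def proj(C,P):
    c,p,R=C;q=R.T@(np.array(P)-p)
    return np.array([c["cx"]-c["fx"]*q[0]/q[2],c["cy"]+c["fy"]*q[1]/q[2]])
E
python3 - <<'E'
from h import *
im=cv2.imread("pics/top0.png")
a=cv2.resize(im[140:300,170:460],None,fx=2.75,fy=2.75,interpolation=cv2.INTER_CUBIC)
cv2.imwrite("pics/crop1.png",a)
C=cam("top")
for uv in [(320,204),(424,260)]:print(uv,im[uv[1],uv[0]])
for n,uv in [("sc",(335,225)),("lg",(412,300)),("ho",(187,175))]:
    f=im.copy();m=np.zeros((422,562),np.uint8)
    cv2.floodFill(f,m,uv,(0,0,255),(9,)*3,(9,)*3,4|cv2.FLOODFILL_FIXED_RANGE)
    cs,_=cv2.findContours(m[1:-1,1:-1],0,1);c=max(cs,key=cv2.contourArea)
    r=cv2.minAreaRect(c);b=cv2.boxPoints(r)
    z=65 if n=="ho" else 6
    W=np.array([ray(C,p,z) for p in b]);print(n,im[uv[1],uv[0]],r,np.round(W[:,:2],1).tolist(),np.linalg.norm(np.diff(W,axis=0),axis=1).round(),W.mean(0).round(1))
E
```

```text
(320, 204) [4 2 1]
(424, 260) [0 0 1]
sc [90 87 83] ((334.86041259765625, 210.51097106933594), (59.83729934692383, 35.46656036376953), 22.067899703979492) [[534.2, -89.0], [647.4, -132.6], [574.7, -319.8], [463.0, -274.4]] [121. 201. 121.] [ 554.8 -204.     6. ]
lg [81 78 75] ((423.5, 283.0), (84.0, 51.0), 90.0) [[456.7, -414.5], [460.5, -584.7], [187.7, -575.1], [184.4, -409.4]] [170. 273. 166.] [ 322.3 -495.9    6. ]
ho [56 54 49] ((187.00001525878906, 175.50001525878906), (0.7071067094802856, 2.1213202476501465), 45.0) [[647.3, 287.5], [652.4, 282.9], [650.8, 281.2], [645.7, 285.8]] [7. 2. 7.] [649.  284.4  65. ]
```

View pics/crop1.png

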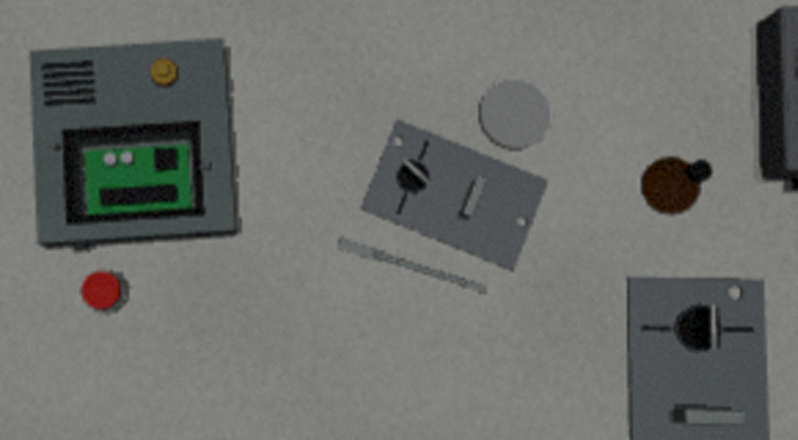

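The crop confirms it: the smaller plate measures 121 x 201 mm, with rib and fastener, middle at about (555,-204) and yaw about -21°. Pins show at crop (208,165) and (57,148). Next I'll go over the housing for a close look.

```bash
cat >> h.py <<'E'
from scipy.spatial.transform import Rotation as Ro
def yawR(y): # tool down, tool y along world yaw+90, x towards robot
    c,s=np.cos(np.radians(y)),np.sin(np.radians(y))
    return np.array([[-c,-s,0],[-s,c,0],[0,0,-1.]])
def plan(P,yaw):
    """steps needed from here: travel in present tool axes (units 200), twist units 180"""
    o=sensors.get_obs();R=np.array(o["eef_rot"])
    w=Ro.from_matrix(R.T@yawR(yaw)).as_rotvec()
    print("t",round(o["time_s"],2),"pos",np.round(o["tool_pos"],1),"travel",np.round(R.T@(np.array(P)-o["tool_pos"])/200,4),"twist",np.round(w/np.pi,4),"deg",np.round(np.degrees(w),2))
E
python3 - <<'E'
from h import *
C=cam("top")
a=ray(C,(245.6,200),78);b=ray(C,(190.7,193.8),78);d=b-a
print(a,b,np.linalg.norm(d),"want",np.hypot(35,176))
yaw=np.degrees(np.arctan2(d[1],d[0])-np.arctan2(176,35))
print("yaw",yaw);m=(a+b)/2;
c,s=np.cos(np.radians(yaw)),np.sin(np.radians(yaw));seat=m[:2]-np.array([c*17.5,s*17.5]);print(seat)
plan([seat[0],seat[1],230],0)
E
```

```text
[570.5738023   91.34769968  78.        ] [586.59259046 267.04855256  78.        ] 176.42956463926538 want 179.44637081869334
yaw 6.038013412964834
[561.18028068 177.35733149]
t 0.15 pos [138.7 609.1 247.7] travel [-2.5389 -1.6358  0.0906] twist [-0.0004 -0.     -0.0712] deg [ -0.07  -0.   -12.82]
```

```bash
python3 -m handwheel '[{"jaw":-1,"travel":[-0.14,-0.09,0],"twist":[0,0,0]},{"jaw":-1,"travel":[-0.14,-0.09,0],"twist":[0,0,0]},{"jaw":-1,"travel":[-0.14,-0.09,0],"twist":[0,0,0]},{"jaw":-1,"travel":[-0.14,-0.09,0],"twist":[0,0,0]},{"jaw":-1,"travel":[-0.14,-0.09,0],"twist":[0,0,0]}]' >/dev/null
python3 -m handwheel '[{"jaw":-1,"travel":[-0.14,-0.09,0],"twist":[0,0,0]},{"jaw":-1,"travel":[-0.14,-0.09,0],"twist":[0,0,0]},{"jaw":-1,"travel":[-0.14,-0.09,0],"twist":[0,0,0]},{"jaw":-1,"travel":[-0.14,-0.09,0],"twist":[0,0,0]},{"jaw":-1,"travel":[-0.14,-0.09,0],"twist":[0,0,0]}]' >/dev/null
python3 -m handwheel '[{"jaw":-1,"travel":[-0.14,-0.09,0],"twist":[0,0,0]},{"jaw":-1,"travel":[-0.14,-0.09,0],"twist":[0,0,0]},{"jaw":-1,"travel":[-0.14,-0.09,0],"twist":[0,0,0]},{"jaw":-1,"travel":[-0.14,-0.09,0],"twist":[0,0,0]},{"jaw":-1,"travel":[-0.14,-0.09,0],"twist":[0,0,0]}]' >/dev/null
python3 -m handwheel '[{"jaw":-1,"travel":[-0.14,-0.09,0.03],"twist":[0,0,0]},{"jaw":-1,"travel":[-0.14,-0.09,0.03],"twist":[0,0,0]},{"jaw":-1,"travel":[-0.14,-0.09,0.03],"twist":[0,0,0]},{"jaw":-1,"travel":[0,0,0],"twist":[0,0,-0.036]},{"jaw":-1,"travel":[0,0,0],"twist":[0,0,-0.036]}]'
python3 -m handwheel '[{"jaw":-1,"travel":[0,0,0],"twist":[0,0,0]},{"jaw":-1,"travel":[0,0,0],"twist":[0,0,0]},{"jaw":-1,"travel":[0,0,0],"twist":[0,0,0]}]'
python3 - <<'E'
from h import *
o=sensors.get_obs();C=cam("wrist",o);im=optics.snapshot("wrist")[:,:,::-1];cv2.imwrite("pics/w1.png",im)
np.savez("w1.npz",p=C[1],R=C[2])
print(o["tool_pos"],o["qd"])
from h import proj
s=np.array([561.2,177.4]);
for z in(83,):print(proj(C,[570.6,91.3,z]),proj(C,[586.6,267,z]))
E
```

```text
time_s: 1.82
tool_pos: [559.3, 178.9, 229.3]
eef_rot: [[-1.0, -0.003, -0.001], [-0.003, 1.0, -0.002], [0.001, -0.002, -1.0]]
force: [-1.1, 0.3, -0.4]
grip_width: 0.999
grasp_force: 0.0
time_s: 2.07
tool_pos: [558.0, 182.0, 230.2]
eef_rot: [[-1.0, 0.001, -0.0], [0.001, 1.0, 0.0], [0.0, 0.0, -1.0]]
force: [-0.7, -0.5, 0.6]
grip_width: 0.995
grasp_force: 0.0
[557.99188067 181.96244601 230.2384967 ] [-0.48072829 -0.09513437  0.11662481 -0.09138639 -0.02745592 -0.1438876
  0.5319018 ]
[174.9555898  220.14672942] [382.57502753 237.92988358]
```

View pics/w1.png

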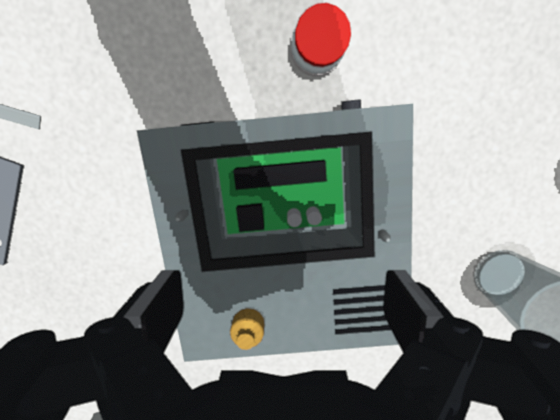

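Wrist view: pin_a is near (182,214), pin_b near (384,235), the housing's front edge runs (138,130) to (413,104), and the bay ring is black. I'll enlarge both pins.

Run:
```python
from h import *
im=cv2.imread("pics/w1.png")
f=lambda u,v:cv2.resize(im[v-20:v+20,u-20:u+20],None,fx=10,fy=10,interpolation=cv2.INTER_NEAREST)
cv2.imwrite("pics/pins.png",np.hstack([f(182,214),f(384,235)]))
```

```text
(no output)
```

View pics/pins.png

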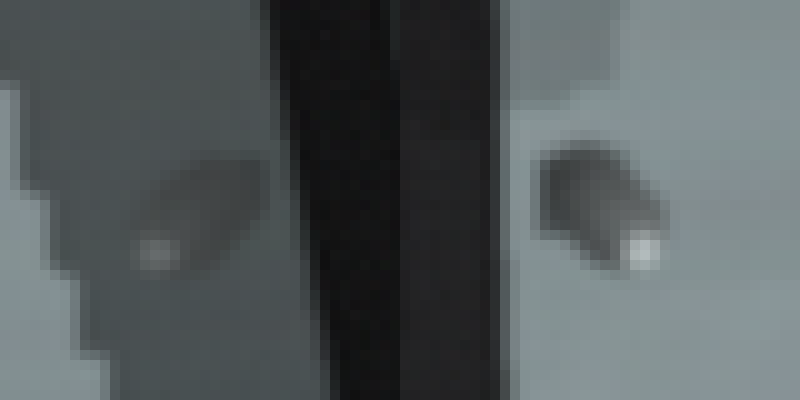

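Run:
```python
from h import *
z=np.load("w1.npz");C=(optics.camera_info("wrist"),z["p"],z["R"])
def est(A,B,h):
    a=ray(C,A,h);b=ray(C,B,h);d=b-a
    y=np.arctan2(d[1],d[0])-np.arctan2(176,35);m=(a+b)/2
    print(a,b,np.linalg.norm(d),"yaw",np.degrees(y),"seat",m[:2]-17.5*np.array([np.cos(y),np.sin(y)]))
est((177.5,218.3),(388,239),83);est((185,212.5),(382,232.5),65)
c=[ray(C,u,65) for u in((138,130),(413,104))];d=c[1]-c[0];print(c,np.linalg.norm(d),np.degrees(np.arctan2(d[1],d[0]))-90)
y=np.arctan2(-d[0],d[1]);print("seat from front",(c[0]+c[1])[:2]/2+75*np.array([np.cos(y),np.sin(y)]))
# next: over cover
plan([548,-222,200],-21.2)
```

```text
[568.98490318  93.57540769  83.        ] [587.57339778 271.71244154  83.        ] 179.1042572338391 yaw 5.29009320342754 seat [560.85368902 181.03045228]
[568.91809623  94.87453572  65.        ] [587.85739209 271.68591624  65.        ] 177.8228365782444 yaw 5.1333421803949495 seat [560.95793375 181.71443257]
[array([497.6853949 ,  61.48300269,  65.        ]), array([477.23875432, 288.18452671,  65.        ])] 227.62171711494557 5.153670934343282
seat from front [562.15887646 181.57081098]
t 2.12 pos [558.  182.  230.3] travel [ 0.0504 -2.0202  0.1514] twist [ 0.     -0.      0.1178] deg [ 1.000e-02 -0.000e+00  2.121e+01]
```

The three estimates agree: seat at (561,181.3), yaw 5.2°. Next I'll go over the cover.

```bash
python3 -m handwheel '[{"jaw":-1,"travel":[0,-0.168,0],"twist":[0,0,0]},{"jaw":-1,"travel":[0,-0.168,0],"twist":[0,0,0]},{"jaw":-1,"travel":[0,-0.168,0],"twist":[0,0,0]},{"jaw":-1,"travel":[0,-0.168,0],"twist":[0,0,0]},{"jaw":-1,"travel":[0.01,-0.168,0],"twist":[0,0,0]}]' >/dev/null
python3 -m handwheel '[{"jaw":-1,"travel":[0.01,-0.168,0],"twist":[0,0,0]},{"jaw":-1,"travel":[0.01,-0.168,0],"twist":[0,0,0]},{"jaw":-1,"travel":[0.01,-0.168,0],"twist":[0,0,0]},{"jaw":-1,"travel":[0.01,-0.168,0],"twist":[0,0,0]},{"jaw":-1,"travel":[0,-0.168,0.05],"twist":[0,0,0]}]' >/dev/null
python3 -m handwheel '[{"jaw":-1,"travel":[0,-0.168,0.05],"twist":[0,0,0]},{"jaw":-1,"travel":[0,-0.168,0.05],"twist":[0,0,0]},{"jaw":-1,"travel":[0,0,0],"twist":[0,0,0.0295]},{"jaw":-1,"travel":[0,0,0],"twist":[0,0,0.0295]},{"jaw":-1,"travel":[0,0,0],"twist":[0,0,0.0295]}]' >/dev/null
python3 -m handwheel '[{"jaw":-1,"travel":[0,0,0],"twist":[0,0,0.0295]},{"jaw":-1,"travel":[0,0,0],"twist":[0,0,0]},{"jaw":-1,"travel":[0,0,0],"twist":[0,0,0]},{"jaw":-1,"travel":[0,0,0],"twist":[0,0,0]}]'
python3 - <<'E'
from h import *
o=sensors.get_obs();C=cam("wrist",o);im=optics.snapshot("wrist")[:,:,::-1];cv2.imwrite("pics/w2.png",im)
np.savez("w2.npz",p=C[1],R=C[2])
E
```

```text
time_s: 3.7
tool_pos: [549.4, -221.1, 200.4]
eef_rot: [[-0.934, 0.357, 0.0], [0.357, 0.934, -0.0], [-0.0, 0.0, -1.0]]
force: [-0.4, -0.2, 0.1]
grip_width: 1.0
grasp_force: 0.0
```

View pics/w2.png

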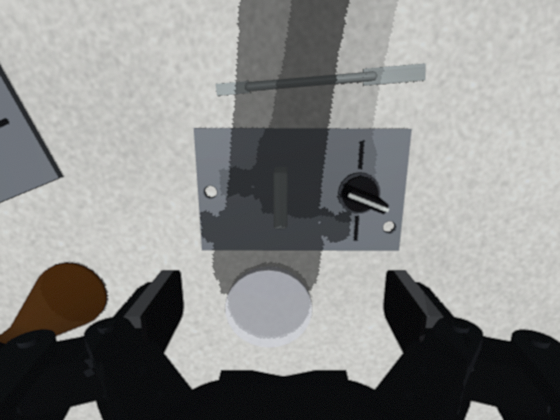

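Wrist view: hole_a at (210,191), hole_b at (389,227), rib along column 281, and the slot from about (347,194) to (388,210). The spatula is in front and the dish behind. Refining from the holes and plate corners.

Run:
```python
from h import *
z=np.load("w2.npz");C=(optics.camera_info("wrist"),z["p"],z["R"]);im=cv2.imread("pics/w2.png")
H=[]
for u,v in((210,191),(389,227)):
    p=im[v-9:v+10,u-9:u+10].min(2).astype(int);m=(p>150).astype(np.uint8);M=cv2.moments(m,True);q=(u-9+M["m10"]/M["m00"],v-9+M["m01"]/M["m00"]);print(q,M["m00"]);H.append(ray(C,q,5))
d=H[1]-H[0];y=np.arctan2(d[1],d[0])-np.arctan2(176,35)
R=np.array([[np.cos(y),-np.sin(y)],[np.sin(y),np.cos(y)]]);mid=(H[0]+H[1])[:2]/2-R@[17.5,0]
print(H,np.linalg.norm(d),"yaw",np.degrees(y),"mid",mid)
c=np.array([ray(C,u,6)[:2] for u in((194,128),(411,129),(400,250),(203,250))]);print("corners mid",c.mean(0),np.linalg.norm(np.diff(c,axis=0),axis=1),np.degrees(np.arctan2(*(c[1]-c[0])[::-1]))-90)
for (u,v) in((275.5,169),(287,169),(275.5,225),(287,225)):print("rib",R.T@(ray(C,(u,v),44)[:2]-mid))
s=[ray(C,u,47)[:2] for u in((348,194.5),(388,210))];l=R.T@(s[1]-s[0]);print("slot",np.arctan2(l[0],l[1]),np.linalg.norm(l),R.T@((s[0]+s[1])/2-mid))
g=mid+R@[0,-20];print(g);plan([g[0],g[1],30],np.degrees(y))
```

```text
(210.79775280898878, 190.9438202247191) 89.0
(387.7922077922078, 225.71428571428572) 77.0
[array([ 522.46974436, -285.16574295,    5.        ]), array([ 617.45276366, -135.46339127,    5.        ])] 177.29232373119126 yaw -21.146960649445624 mid [ 553.63973618 -204.00124344]
corners mid [ 554.94740904 -203.41392312] [198.50133097 118.6474614  199.19065043] -21.186977640505162
rib [-26.79291753 -23.67151476]
rib [-26.82792046 -14.10037646]
rib [ 22.07724753 -23.78647488]
rib [ 22.04222731 -13.76011142]
slot 0.36641988057535324 37.32447671898106 [ 0.70521951 54.73193223]
[ 546.42450913 -222.65440668]
t 3.75 pos [ 549.4 -221.2  200.4] travel [ 0.0112 -0.0121  0.8519] twist [0.    0.    0.001] deg [0.01 0.01 0.19]
```

```bash
python3 -m handwheel '[{"jaw":-0.2,"travel":[0.009,-0.01,0],"twist":[0,0,0.001]},{"jaw":-0.2,"travel":[0,0,0.15],"twist":[0,0,0]},{"jaw":-0.2,"travel":[0,0,0.15],"twist":[0,0,0]},{"jaw":-0.2,"travel":[0,0,0.15],"twist":[0,0,0]},{"jaw":-0.2,"travel":[0,0,0.1],"twist":[0,0,0]}]'
python3 -m handwheel '[{"jaw":-0.2,"travel":[0,0,0.1],"twist":[0,0,0]},{"jaw":-0.2,"travel":[0,0,0.1],"twist":[0,0,0]},{"jaw":-0.2,"travel":[0,0,0.1],"twist":[0,0,0]},{"jaw":-0.2,"travel":[0,0,0],"twist":[0,0,0]},{"jaw":-0.2,"travel":[0,0,0],"twist":[0,0,0]}]'
python3 -c "
from h import *
plan([547,-222.3,30],-21.2)"
```

```text
time_s: 4.17
tool_pos: [545.7, -222.4, 87.9]
eef_rot: [[-0.932, 0.362, -0.002], [0.362, 0.932, 0.001], [0.002, 0.0, -1.0]]
force: [0.5, 0.3, -0.5]
grip_width: 0.599
grasp_force: 0.0
time_s: 4.58
tool_pos: [546.0, -222.8, 29.7]
eef_rot: [[-0.932, 0.363, -0.002], [0.363, 0.932, 0.001], [0.002, -0.0, -1.0]]
force: [-0.2, -0.3, -0.1]
grip_width: 0.6
grasp_force: 0.0
t 4.58 pos [ 546.  -222.8   29.7] travel [-0.0037  0.0042 -0.0013] twist [-0.0001 -0.0007 -0.0004] deg [-0.01 -0.12 -0.08]
```

Close, then lift to about z=200, and look.

```bash
python3 -m handwheel '[{"jaw":1,"travel":[-0.004,0,0],"twist":[0,0,0]},{"jaw":1,"travel":[0,0,0],"twist":[0,0,0]},{"jaw":1,"travel":[0,0,0],"twist":[0,0,0]},{"jaw":1,"travel":[0,0,0],"twist":[0,0,0]},{"jaw":1,"travel":[0,0,0],"twist":[0,0,0]}]'
python3 -m handwheel '[{"jaw":1,"travel":[0,0,0],"twist":[0,0,0]},{"jaw":1,"travel":[0,0,0],"twist":[0,0,0]},{"jaw":1,"travel":[0,0,-0.02],"twist":[0,0,0]},{"jaw":1,"travel":[0,0,-0.06],"twist":[0,0,0]},{"jaw":1,"travel":[0,0,-0.1],"twist":[0,0,0]}]'
python3 -m handwheel '[{"jaw":1,"travel":[0,0,-0.1],"twist":[0,0,0]},{"jaw":1,"travel":[0,0,-0.1],"twist":[0,0,0]},{"jaw":1,"travel":[0,0,-0.1],"twist":[0,0,0]},{"jaw":1,"travel":[0,0,-0.1],"twist":[0,0,0]},{"jaw":1,"travel":[0,0,-0.1],"twist":[0,0,0]}]'
python3 -m handwheel '[{"jaw":1,"travel":[0,0,-0.1],"twist":[0,0,0]},{"jaw":1,"travel":[0,0,0],"twist":[0,0,0]},{"jaw":1,"travel":[0,0,0],"twist":[0,0,0]},{"jaw":1,"travel":[0,0,0],"twist":[0,0,0]},{"jaw":1,"travel":[0,0,0],"twist":[0,0,0]}]'
python3 - <<'E'
from h import *
o=sensors.get_obs();C=cam("wrist",o);im=optics.snapshot("wrist")[:,:,::-1];cv2.imwrite("pics/w3.png",im)
np.savez("w3.npz",p=C[1],R=C[2],t=o["tool_pos"],e=o["eef_rot"])
plan([547,-222.3,185],5.2);plan([561,181.3,185],5.2)
E
```

```text
time_s: 5.0
tool_pos: [548.5, -223.4, 31.8]
eef_rot: [[-0.932, 0.363, 0.002], [0.363, 0.932, -0.001], [-0.002, 0.0, -1.0]]
force: [-1.1, 0.7, 6.1]
grip_width: 0.131
grasp_force: 59.8
time_s: 5.42
tool_pos: [546.0, -222.4, 65.5]
eef_rot: [[-0.932, 0.363, -0.004], [0.363, 0.932, 0.001], [0.004, -0.0, -1.0]]
force: [0.9, -0.6, -2.3]
grip_width: 0.131
grasp_force: 58.5
time_s: 5.83
tool_pos: [547.1, -223.0, 168.0]
eef_rot: [[-0.932, 0.363, -0.0], [0.363, 0.932, 0.0], [0.0, 0.0, -1.0]]
force: [-0.3, 0.4, -2.0]
grip_width: 0.13
grasp_force: 58.5
time_s: 6.25
tool_pos: [546.7, -222.6, 185.1]
eef_rot: [[-0.932, 0.363, -0.002], [0.363, 0.932, 0.001], [0.002, -0.0, -1.0]]
force: [-0.2, -0.9, -3.4]
grip_width: 0.131
grasp_force: 58.6
t 6.3 pos [ 546.8 -222.7  185. ] travel [-0.0004  0.0023 -0.0001] twist [ 1.000e-04 -8.000e-04 -1.471e-01] deg [ 2.000e-02 -1.400e-01 -2.648e+01]
t 6.3 pos [ 546.8 -222.7  185. ] travel [6.6670e-01 1.9082e+00 1.0000e-03] twist [ 1.000e-04 -8.000e-04 -1.471e-01] deg [ 2.000e-02 -1.400e-01 -2.648e+01]
```

View pics/w3.png

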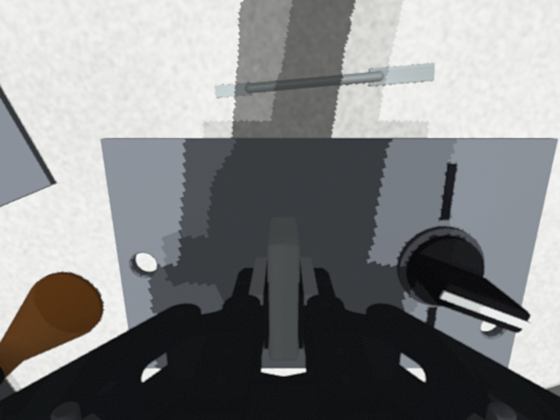

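The cover hangs level in the grip. Front corners are at (101,139) and (557,139), hole_a near (145,263). I'll compute its pose in the tool frame.

Run:
```python
from h import *
c=optics.camera_info("wrist");T=c["tool_from_camera"];C=(c,T[:3,3],T[:3,:3])
im=cv2.imread("pics/w3.png");p=im[245:282,125:165].min(2);m=(p>150).astype(np.uint8)
M=cv2.moments(m,True);q=(125+M["m10"]/M["m00"],245+M["m01"]/M["m00"])
n,l,st,ce=cv2.connectedComponentsWithStats(m);print(q,st.tolist())
for z in(22,24,26):
    a,b=ray(C,(101.5,139),z),ray(C,(557.5,139),z)
    h=ray(C,q,z+2.5)
    d=b-a;print(z,a,b,np.linalg.norm(d),"yaw",np.degrees(np.arctan2(d[0],d[1])),"front edge x",(a+b)[0]/2,"midy",(a+b)[1]/2,"hole_a",h)
```

```text
(145.96815286624204, 261.5) [[0, 0, 40, 37, 1166], [11, 7, 21, 20, 314]]
22 [ 61.03538657 -76.98598732  22.        ] [ 61.02341529 116.75564652  22.        ] 193.74163420997536 yaw -0.0035403032075633266 front edge x 61.02940092943453 midy 19.88482960294209 hole_a [  3.65917964 -65.45109135  24.5       ]
24 [ 60.92263992 -78.03168802  24.        ] [ 60.91050598 118.34239139  24.        ] 196.37407978546636 yaw -0.0035403032075616127 front edge x 60.91657295230837 midy 20.155351683955715 hole_a [  2.78174199 -66.32521642  26.5       ]
26 [ 60.80989328 -79.07738873  26.        ] [ 60.79759667 119.92913626  26.        ] 199.00652536095737 yaw -0.00354030320756199 front edge x 60.803744975182205 midy 20.425873764969324 hole_a [  1.90430434 -67.19934148  28.5       ]
```

Held cover: the middle is at tool (1.2, 20.2), aligned. The target TCP over the seat is (564.0, 161.3) with yaw 5.2°.

```bash
python3 -m handwheel '[{"jaw":1,"travel":[0,0,0],"twist":[0,0,-0.0294]},{"jaw":1,"travel":[0,0,0],"twist":[0,0,-0.0294]},{"jaw":1,"travel":[0,0,0],"twist":[0,0,-0.0294]},{"jaw":1,"travel":[0,0,0],"twist":[0,0,-0.0294]},{"jaw":1,"travel":[0,0,0],"twist":[0,0,-0.0294]}]'
python3 -c "
from h import *
plan([564,161.3,150],5.2)"
```

```text
time_s: 6.72
tool_pos: [547.0, -222.9, 185.1]
eef_rot: [[-0.995, -0.095, -0.002], [-0.095, 0.995, 0.0], [0.002, 0.001, -1.0]]
force: [0.3, 0.3, -3.8]
grip_width: 0.133
grasp_force: 58.6
t 6.72 pos [ 547.  -222.9  185.1] travel [-0.267   1.9042  0.176 ] twist [ 0.0002 -0.0006  0.0013] deg [ 0.04 -0.11  0.24]
```

```bash
python3 -m handwheel '[{"jaw":1,"travel":[-0.01,0.06,0],"twist":[0,0,0]},{"jaw":1,"travel":[-0.02,0.12,0],"twist":[0,0,0]},{"jaw":1,"travel":[-0.02,0.15,0],"twist":[0,0,0]},{"jaw":1,"travel":[-0.02,0.15,0],"twist":[0,0,0]},{"jaw":1,"travel":[-0.02,0.15,0],"twist":[0,0,0]}]' >/dev/null
python3 -m handwheel '[{"jaw":1,"travel":[-0.02,0.15,0],"twist":[0,0,0]},{"jaw":1,"travel":[-0.02,0.15,0],"twist":[0,0,0]},{"jaw":1,"travel":[-0.02,0.15,0],"twist":[0,0,0]},{"jaw":1,"travel":[-0.02,0.15,0],"twist":[0,0,0]},{"jaw":1,"travel":[-0.02,0.15,0],"twist":[0,0,0]}]' >/dev/null
python3 -m handwheel '[{"jaw":1,"travel":[-0.02,0.15,0],"twist":[0,0,0]},{"jaw":1,"travel":[-0.02,0.15,0],"twist":[0,0,0]},{"jaw":1,"travel":[-0.02,0.12,0.04],"twist":[0,0,0]},{"jaw":1,"travel":[-0.017,0.08,0.06],"twist":[0,0,0]},{"jaw":1,"travel":[0,0.024,0.076],"twist":[0,0,0]}]'
python3 -m handwheel '[{"jaw":1,"travel":[0,0,0],"twist":[0,0,0]},{"jaw":1,"travel":[0,0,0],"twist":[0,0,0]},{"jaw":1,"travel":[0,0,0],"twist":[0,0,0]}]'
python3 - <<'E'
from h import *
plan([564,161.3,116],5.2)
plan([564,161.3,116],5.2)
im=optics.snapshot("wrist")[:,:,::-1];cv2.imwrite("pics/w4.png",im)
plan([564,161.3,116],5.2)
E
```

```text
time_s: 7.97
tool_pos: [566.1, 165.8, 150.3]
eef_rot: [[-0.996, -0.092, 0.0], [-0.092, 0.996, 0.002], [-0.001, 0.002, -1.0]]
force: [0.6, 0.4, -2.2]
grip_width: 0.133
grasp_force: 58.7
time_s: 8.22
tool_pos: [566.4, 159.6, 151.0]
eef_rot: [[-0.996, -0.088, -0.0], [-0.088, 0.996, -0.001], [0.001, -0.001, -1.0]]
force: [0.4, -0.5, -2.3]
grip_width: 0.127
grasp_force: 58.8
t 8.22 pos [566.4 159.6 151. ] travel [0.0114 0.0096 0.1751] twist [-0.0003 -0.0002 -0.0009] deg [-0.06 -0.03 -0.16]
t 8.22 pos [566.4 159.6 151. ] travel [0.0114 0.0096 0.1751] twist [-0.0003 -0.0002 -0.0009] deg [-0.06 -0.03 -0.16]
t 8.27 pos [566.8 159.6 151.5] travel [0.0134 0.0099 0.1775] twist [-0.0002  0.0001 -0.001 ] deg [-0.03  0.03 -0.17]
```

View pics/w4.png

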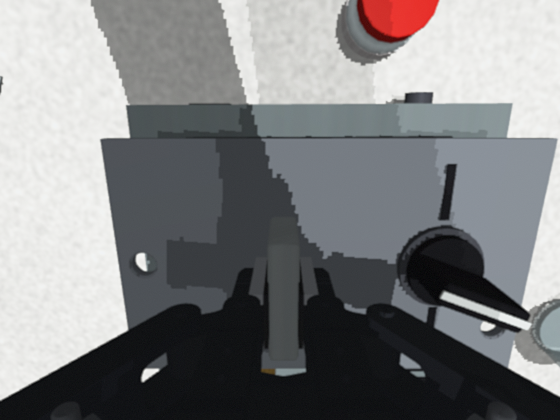

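The wrist picture shows the cover over the housing with its front edge parallel to the housing's. Down to just above the pin tips.

```bash
python3 -m handwheel '[{"jaw":1,"travel":[0.006,0.005,0.05],"twist":[0,0,0]},{"jaw":1,"travel":[0.006,0.005,0.06],"twist":[0,0,-0.001]},{"jaw":1,"travel":[0,0,0.05],"twist":[0,0,0]},{"jaw":1,"travel":[0,0,0],"twist":[0,0,0]},{"jaw":1,"travel":[0,0,0],"twist":[0,0,0]}]'
python3 -m handwheel '[{"jaw":1,"travel":[0,0,0],"twist":[0,0,0]},{"jaw":1,"travel":[0,0,0],"twist":[0,0,0]}]'
python3 - <<'E'
from h import *
plan([564,161.3,100],5.2)
im=optics.snapshot("wrist")[:,:,::-1];cv2.imwrite("pics/w5.png",im)
plan([564,161.3,100],5.2)
cv2.imwrite("pics/w5c.png",np.hstack([cv2.resize(im[235:290,115:170],None,fx=7,fy=7,interpolation=cv2.INTER_NEAREST),cv2.resize(im[300:355,470:525],None,fx=7,fy=7,interpolation=cv2.INTER_NEAREST)]))
E
```

```text
time_s: 8.68
tool_pos: [563.5, 162.2, 118.5]
eef_rot: [[-0.996, -0.093, -0.001], [-0.093, 0.996, -0.001], [0.001, -0.0, -1.0]]
force: [-0.4, 0.5, -2.0]
grip_width: 0.133
grasp_force: 58.7
time_s: 8.85
tool_pos: [564.3, 162.7, 119.7]
eef_rot: [[-0.996, -0.093, 0.001], [-0.093, 0.996, 0.0], [-0.001, 0.0, -1.0]]
force: [-0.4, 0.0, -3.6]
grip_width: 0.13
grasp_force: 58.7
t 8.85 pos [564.3 162.7 119.7] travel [ 0.0025 -0.0067  0.0985] twist [0.0001 0.0004 0.0007] deg [0.01 0.06 0.13]
t 8.9 pos [564.3 162.8 119.7] travel [ 0.0024 -0.0071  0.0985] twist [0.0001 0.0004 0.0008] deg [0.02 0.06 0.14]
```

View pics/w5c.png

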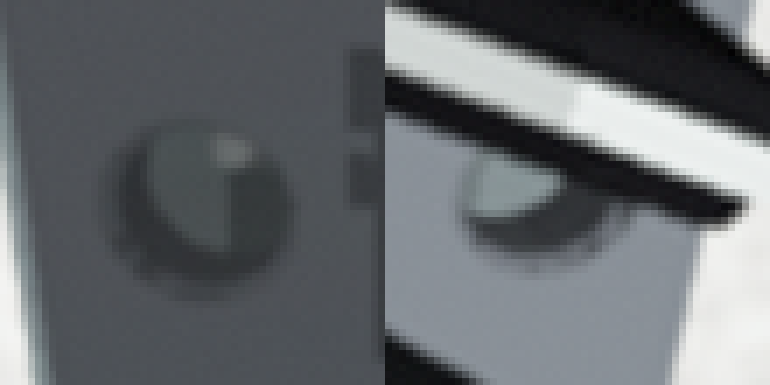

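Pin_a's tip shows through hole_a at crop (235,152), with the hole's upper rim centred near (197,208). Computing the offset.

Run:
```python
from h import *
c=optics.camera_info("wrist");T=c["tool_from_camera"];C=(c,T[:3,3],T[:3,:3])
px=lambda u,v:(115+u/7-.5,235+v/7-.5)
for z in(24,26):print("hole",ray(C,px(197,208),z))
print("tip",ray(C,px(235,152),36.5))
print([ray(C,px(u,v),25)[:2] for u,v in((105,208),(292,208),(197,118),(197,298))])
```

```text
hole [  2.43685948 -67.092817    24.        ]
hole [  1.53959423 -67.99053561  26.        ]
tip [  1.28989253 -69.40542321  36.5       ]
[array([  1.9908435 , -73.86023136]), array([  1.98552468, -61.01658282]), array([  8.62119447, -66.78661223]), array([ -4.79639962, -68.31400448])]
```

Optics and pose agree: shift -1.5 mm in tool y. I'll lower gently.

```bash
python3 -m handwheel '[{"jaw":1,"travel":[0,-0.0075,0],"twist":[0,0,0.0005]},{"jaw":1,"travel":[0,0,0.01],"twist":[0,0,0]},{"jaw":1,"travel":[0,0,0.015],"twist":[0,0,0]},{"jaw":1,"travel":[0,0,0.015],"twist":[0,0,0]},{"jaw":1,"travel":[0,0,0],"twist":[0,0,0]}]'
python3 -m handwheel '[{"jaw":1,"travel":[0,0,0.015],"twist":[0,0,0]},{"jaw":1,"travel":[0,0,0.01],"twist":[0,0,0]},{"jaw":1,"travel":[0,0,0.01],"twist":[0,0,0]},{"jaw":1,"travel":[0,0,0],"twist":[0,0,0]},{"jaw":1,"travel":[0,0,0],"twist":[0,0,0]}]'
```

```text
time_s: 9.32
tool_pos: [563.5, 161.1, 110.3]
eef_rot: [[-0.996, -0.092, -0.001], [-0.092, 0.996, -0.0], [0.001, -0.0, -1.0]]
force: [-0.4, 0.1, -3.8]
grip_width: 0.134
grasp_force: 58.7
time_s: 9.73
tool_pos: [563.9, 161.3, 103.9]
eef_rot: [[-0.996, -0.092, -0.0], [-0.092, 0.996, -0.0], [0.0, -0.0, -1.0]]
force: [-0.2, -0.3, -3.6]
grip_width: 0.13
grasp_force: 58.8
```

```bash
python3 -m handwheel '[{"jaw":1,"travel":[0,0,0.005],"twist":[0,0,0]},{"jaw":1,"travel":[0,0,0.005],"twist":[0,0,0]},{"jaw":1,"travel":[0,0,0],"twist":[0,0,0]},{"jaw":1,"travel":[0,0,0],"twist":[0,0,0]}]'
python3 -m handwheel '[{"jaw":1,"travel":[0,0,0.005],"twist":[0,0,0]},{"jaw":1,"travel":[0,0,0],"twist":[0,0,0]},{"jaw":1,"travel":[0,0,0],"twist":[0,0,0]}]'
python3 -m handwheel '[{"jaw":1,"travel":[0,0,0.005],"twist":[0,0,0]},{"jaw":1,"travel":[0,0,0],"twist":[0,0,0]},{"jaw":1,"travel":[0,0,0],"twist":[0,0,0]}]'
```

```text
time_s: 10.07
tool_pos: [563.9, 161.3, 102.0]
eef_rot: [[-0.996, -0.092, -0.0], [-0.092, 0.996, -0.0], [0.0, -0.0, -1.0]]
force: [0.4, 0.0, -2.7]
grip_width: 0.131
grasp_force: 58.8
time_s: 10.32
tool_pos: [563.9, 161.3, 101.1]
eef_rot: [[-0.996, -0.092, -0.0], [-0.092, 0.996, 0.0], [0.0, 0.0, -1.0]]
force: [0.5, -0.6, -2.3]
grip_width: 0.126
grasp_force: 58.8
time_s: 10.57
tool_pos: [564.0, 161.3, 100.4]
eef_rot: [[-0.996, -0.092, 0.0], [-0.092, 0.996, 0.0], [-0.0, 0.0, -1.0]]
force: [-2.2, -0.0, 2.1]
grip_width: 0.131
grasp_force: 59.5
```

Seated on the seal: contact at TCP z 100.4, no jamming. Releasing, rising and looking.

```bash
python3 -m handwheel '[{"jaw":-0.2,"travel":[0,0,0],"twist":[0,0,0]},{"jaw":-0.2,"travel":[0,0,0],"twist":[0,0,0]},{"jaw":-0.2,"travel":[0,0,0],"twist":[0,0,0]},{"jaw":-0.2,"travel":[0,0,0],"twist":[0,0,0]},{"jaw":-0.2,"travel":[0,0,-0.05],"twist":[0,0,0]}]'
python3 -m handwheel '[{"jaw":-0.2,"travel":[0,0,-0.1],"twist":[0,0,0]},{"jaw":-0.2,"travel":[0,0,-0.15],"twist":[0,0,0]},{"jaw":-0.2,"travel":[0,0,-0.15],"twist":[0,0,0]},{"jaw":-0.2,"travel":[0,0,0],"twist":[0,0,0]},{"jaw":-0.2,"travel":[0,0,0],"twist":[0,0,0]}]'
python3 - <<'E'
from h import *
o=sensors.get_obs();C=cam("wrist",o);im=optics.snapshot("wrist")[:,:,::-1];cv2.imwrite("pics/w6.png",im)
np.savez("w6.npz",p=C[1],R=C[2])
for n,P in dict(a=(569,94,83),b=(587.7,271.7,83),f=(556,236.1,116)).items():print(n,proj(C,P))
E
```

```text
time_s: 10.98
tool_pos: [562.8, 161.0, 108.8]
eef_rot: [[-0.996, -0.092, -0.003], [-0.092, 0.996, -0.001], [0.003, -0.001, -1.0]]
force: [-0.9, 0.3, -0.0]
grip_width: 0.596
grasp_force: 0.0
time_s: 11.4
tool_pos: [565.2, 161.6, 192.8]
eef_rot: [[-0.996, -0.092, 0.004], [-0.092, 0.996, 0.002], [-0.005, 0.002, -1.0]]
force: [0.2, 0.2, -0.1]
grip_width: 0.599
grasp_force: 0.0
a [188.84570288 214.4059929 ]
b [426.05952107 258.94434973]
f [402.25598534 228.9115478 ]
```

View pics/w6.png

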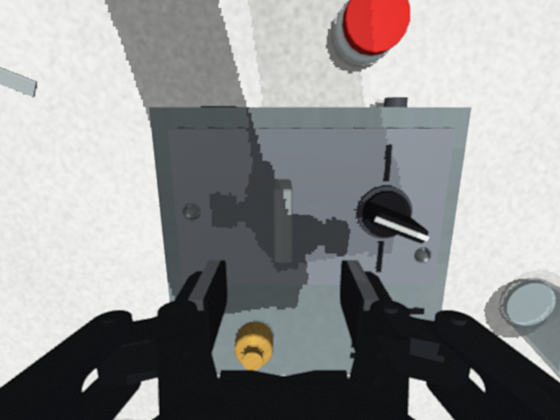

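Both pins stand in their holes, at (191,211) and (423,256), and the cover is flush. The slot runs from about (376,218) to (427,238). Measuring the slot and planning the grip.

Run:
```python
from h import *
z=np.load("w6.npz");C=(optics.camera_info("wrist"),z["p"],z["R"]);im=cv2.imread("pics/w6.png")
m=np.zeros(im.shape[:2],np.uint8);m[205:248,368:434]=(im[205:248,368:434].min(2)>175)
n,l,st,ce=cv2.connectedComponentsWithStats(m);i=1+np.argmax(st[1:,4]);print(st[i],ce[i])
ys,xs=np.where(l==i);r=cv2.minAreaRect(np.c_[xs,ys].astype(np.float32));b=cv2.boxPoints(r)
s=sorted([(b[k]+b[(k+1)%4])/2 for k in range(4)],key=lambda p:p[0]);W=[ray(C,s[0],116)[:2],ray(C,s[-1],116)[:2]]
d=W[1]-W[0];a=np.degrees(np.arctan2(d[1],d[0]));print(W,np.linalg.norm(d),"mid",(W[0]+W[1])/2,"dir",a,"theta",np.radians(95.2-a))
plan([556,236.1,190],a)
```

```text
[375 218  54  23 238] [402.47478992 229.        ]
[array([551.1976256 , 218.16464301]), array([560.92933726, 253.67196273])] 36.81678917595365 mid [556.06348143 235.91830287] dir 74.6729682167669 theta 0.3582642902789405
t 11.45 pos [564.2 161.4 191.1] travel [0.0065 0.3757 0.0059] twist [-1.000e-04  6.000e-04 -3.856e-01] deg [-2.00e-02  1.10e-01 -6.94e+01]
```

```bash
python3 -m handwheel '[{"jaw":-0.2,"travel":[0.0065,0.1257,0],"twist":[0,0,0]},{"jaw":-0.2,"travel":[0,0.15,0],"twist":[0,0,0]},{"jaw":-0.2,"travel":[0,0.1,0],"twist":[0,0,0]},{"jaw":-0.2,"travel":[0,0,0],"twist":[0,0,-0.035]},{"jaw":-0.2,"travel":[0,0,0],"twist":[0,0,-0.035]}]' >/dev/null
python3 -m handwheel '[{"jaw":-0.2,"travel":[0,0,0],"twist":[0,0,-0.035]},{"jaw":-0.2,"travel":[0,0,0],"twist":[0,0,-0.035]},{"jaw":-0.2,"travel":[0,0,0],"twist":[0,0,-0.035]},{"jaw":-0.2,"travel":[0,0,0],"twist":[0,0,-0.035]},{"jaw":-0.2,"travel":[0,0,0],"twist":[0,0,-0.035]}]' >/dev/null
python3 -m handwheel '[{"jaw":-0.2,"travel":[0,0,0],"twist":[0,0,-0.035]},{"jaw":-0.2,"travel":[0,0,0],"twist":[0,0,-0.035]},{"jaw":-0.2,"travel":[0,0,0],"twist":[0,0,-0.035]},{"jaw":-0.2,"travel":[0,0,0],"twist":[0,0,-0.035]},{"jaw":-0.2,"travel":[0,0,0],"twist":[0,0,0]}]' >/dev/null
python3 -m handwheel '[{"jaw":-0.2,"travel":[0,0,0],"twist":[0,0,0]},{"jaw":-0.2,"travel":[0,0,0],"twist":[0,0,0]},{"jaw":-0.2,"travel":[0,0,0],"twist":[0,0,0]}]'
python3 -c "
from h import *
plan([556,236,105],74.7)"
```

```text
time_s: 12.95
tool_pos: [555.6, 235.9, 189.7]
eef_rot: [[-0.269, -0.963, -0.001], [-0.963, 0.269, -0.0], [0.0, 0.0, -1.0]]
force: [-0.4, 0.5, -0.9]
grip_width: 0.599
grasp_force: 0.0
t 12.95 pos [555.6 235.9 189.7] travel [-0.0014 -0.002   0.4236] twist [ 0.0002 -0.0001 -0.0015] deg [ 0.03 -0.03 -0.28]
```

```bash
python3 -m handwheel '[{"jaw":-0.2,"travel":[-0.001,-0.001,0.1],"twist":[0,0,-0.0015]},{"jaw":-0.2,"travel":[0,0,0.12],"twist":[0,0,0]},{"jaw":-0.2,"travel":[0,0,0.12],"twist":[0,0,0]},{"jaw":-0.2,"travel":[0,0,0.08],"twist":[0,0,0]},{"jaw":-0.2,"travel":[0,0,0],"twist":[0,0,0]}]'
python3 -m handwheel '[{"jaw":-0.2,"travel":[0,0,0],"twist":[0,0,0]},{"jaw":1,"travel":[0,0,0],"twist":[0,0,0]},{"jaw":1,"travel":[0,0,0],"twist":[0,0,0]},{"jaw":1,"travel":[0,0,0],"twist":[0,0,0]},{"jaw":1,"travel":[0,0,0],"twist":[0,0,0]}]'
python3 -m handwheel '[{"jaw":1,"travel":[0,0,0],"twist":[0,0,0]},{"jaw":1,"travel":[0,0,0],"twist":[0,0,0]}]'
python3 -c "
from h import *
plan([556,236,105],5.2)"
```

```text
time_s: 13.37
tool_pos: [553.8, 235.2, 102.5]
eef_rot: [[-0.263, -0.965, -0.005], [-0.965, 0.263, -0.003], [0.004, 0.004, -1.0]]
force: [-0.1, -0.3, -0.2]
grip_width: 0.597
grasp_force: 0.0
time_s: 13.78
tool_pos: [556.6, 236.4, 107.3]
eef_rot: [[-0.262, -0.965, 0.002], [-0.965, 0.262, 0.001], [-0.001, -0.001, -1.0]]
force: [0.1, -0.7, 2.3]
grip_width: 0.102
grasp_force: 61.7
time_s: 13.95
tool_pos: [556.6, 236.4, 106.9]
eef_rot: [[-0.262, -0.965, 0.001], [-0.965, 0.262, 0.001], [-0.001, -0.001, -1.0]]
force: [0.7, 0.1, 3.2]
grip_width: 0.105
grasp_force: 61.8
t 13.95 pos [556.6 236.4 106.9] travel [0.0027 0.0021 0.0095] twist [-1.000e-04  6.000e-04  3.868e-01] deg [-2.000e-02  1.000e-01  6.963e+01]
```

```bash
python3 -m handwheel '[{"jaw":1,"travel":[0,0,0],"twist":[0,0,0.03]},{"jaw":1,"travel":[0,0,0],"twist":[0,0,0.03]},{"jaw":1,"travel":[0,0,0],"twist":[0,0,0.03]},{"jaw":1,"travel":[0,0,0],"twist":[0,0,0.03]},{"jaw":1,"travel":[0,0,0],"twist":[0,0,0.03]}]'
python3 -m handwheel '[{"jaw":1,"travel":[0,0,0],"twist":[0,0,0.03]},{"jaw":1,"travel":[0,0,0],"twist":[0,0,0.03]},{"jaw":1,"travel":[0,0,0],"twist":[0,0,0.03]},{"jaw":1,"travel":[0,0,0],"twist":[0,0,0.03]},{"jaw":1,"travel":[0,0,0],"twist":[0,0,0.03]}]'
python3 -m handwheel '[{"jaw":1,"travel":[0,0,0],"twist":[0,0,0.03]},{"jaw":1,"travel":[0,0,0],"twist":[0,0,0.03]},{"jaw":1,"travel":[0,0,0],"twist":[0,0,0.027]},{"jaw":1,"travel":[0,0,0],"twist":[0,0,0]},{"jaw":1,"travel":[0,0,0],"twist":[0,0,0]}]'
python3 -m handwheel '[{"jaw":1,"travel":[0,0,0],"twist":[0,0,0]},{"jaw":1,"travel":[0,0,0],"twist":[0,0,0]}]'
python3 -c "
from h import *
plan([556,236,105],5.2);print(sensors.get_obs()['moment'])"
```

```text
time_s: 14.37
tool_pos: [556.9, 236.2, 106.8]
eef_rot: [[-0.675, -0.738, 0.002], [-0.738, 0.675, 0.001], [-0.002, -0.001, -1.0]]
force: [1.8, -0.3, 3.1]
grip_width: 0.099
grasp_force: 61.8
time_s: 14.78
tool_pos: [557.1, 235.9, 106.8]
eef_rot: [[-0.936, -0.351, 0.002], [-0.351, 0.936, 0.0], [-0.002, -0.001, -1.0]]
force: [2.4, -1.1, 2.7]
grip_width: 0.103
grasp_force: 61.8
time_s: 15.2
tool_pos: [556.7, 235.9, 106.5]
eef_rot: [[-0.996, -0.093, 0.001], [-0.093, 0.996, -0.0], [-0.001, -0.0, -1.0]]
force: [1.8, -1.3, 3.7]
grip_width: 0.101
grasp_force: 61.9
time_s: 15.37
tool_pos: [556.6, 235.9, 106.4]
eef_rot: [[-0.996, -0.092, 0.001], [-0.092, 0.996, 0.0], [-0.001, 0.0, -1.0]]
force: [3.7, -1.8, 2.7]
grip_width: 0.105
grasp_force: 61.9
t 15.37 pos [556.6 235.9 106.4] travel [0.0027 0.0006 0.0069] twist [0.     0.0003 0.0004] deg [0.01 0.06 0.08]
[-0.32811558 -0.66799293  0.0416643 ]
```

Fastener turned. Release, rise straight up, go back over the rib (80 mm rise, -75 mm along cover y) and look.

```bash
python3 -m handwheel '[{"jaw":-0.2,"travel":[0,0,0],"twist":[0,0,0]},{"jaw":-0.2,"travel":[0,0,0],"twist":[0,0,0]},{"jaw":-0.2,"travel":[0,0,0],"twist":[0,0,0]},{"jaw":-0.2,"travel":[0,0,0],"twist":[0,0,0]},{"jaw":-0.2,"travel":[0,0,-0.05],"twist":[0,0,0]}]'
python3 -m handwheel '[{"jaw":-0.2,"travel":[0,0,-0.12],"twist":[0,0,0]},{"jaw":-0.2,"travel":[0,0,-0.13],"twist":[0,0,0]},{"jaw":-0.2,"travel":[0,0,-0.12],"twist":[0,0,0]},{"jaw":-0.2,"travel":[0,-0.125,0],"twist":[0,0,0]},{"jaw":-0.2,"travel":[0,-0.125,0],"twist":[0,0,0]}]' >/dev/null
python3 -m handwheel '[{"jaw":-0.2,"travel":[0,-0.125,0],"twist":[0,0,0]},{"jaw":-0.2,"travel":[0,0,0],"twist":[0,0,0]},{"jaw":-0.2,"travel":[0,0,0],"twist":[0,0,0]},{"jaw":-0.2,"travel":[0,0,0],"twist":[0,0,0]}]'
python3 - <<'E'
from h import *
o=sensors.get_obs();C=cam("wrist",o);im=optics.snapshot("wrist")[:,:,::-1];cv2.imwrite("pics/w7.png",im)
np.savez("w7.npz",p=C[1],R=C[2]);plan([564,161.3,102],5.2)
E
```

```text
time_s: 15.78
tool_pos: [554.5, 235.8, 114.4]
eef_rot: [[-0.996, -0.091, -0.004], [-0.091, 0.996, -0.002], [0.004, -0.001, -1.0]]
force: [-0.8, -0.2, -0.2]
grip_width: 0.601
grasp_force: 0.0
time_s: 16.53
tool_pos: [562.7, 162.0, 190.6]
eef_rot: [[-0.996, -0.09, 0.0], [-0.09, 0.996, 0.001], [-0.0, 0.001, -1.0]]
force: [0.7, 0.8, 0.7]
grip_width: 0.6
grasp_force: 0.0
t 16.58 pos [562.6 162.5 190.4] travel [-0.0064 -0.0071  0.442 ] twist [0.0003 0.     0.0002] deg [0.05 0.   0.04]
```

View pics/w7.png

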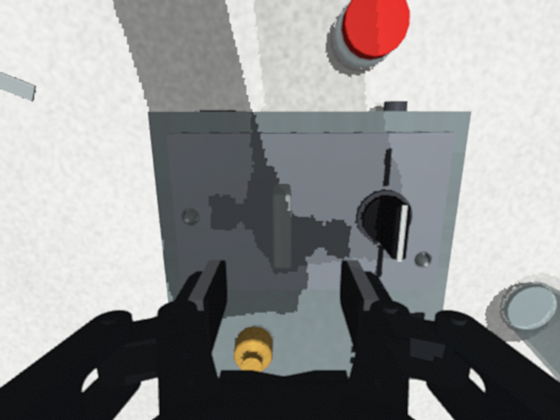

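The slot, (404,207) to (400,262), now runs along the index lines, (388,150) to (380,275), and the pins remain in their holes. A quick numeric check of the angle.

```bash
python3 - <<'E'
from h import *
z=np.load("w7.npz");C=(optics.camera_info("wrist"),z["p"],z["R"]);im=cv2.imread("pics/w7.png")
m=np.zeros(im.shape[:2],np.uint8);m[198:268,392:412]=(im[198:268,392:412].min(2)>175)
n,l,st,ce=cv2.connectedComponentsWithStats(m);i=1+np.argmax(st[1:,4])
ys,xs=np.where(l==i);k=np.polyfit(ys,xs,1);f=lambda v:(np.polyval(k,v),v)
ang=lambda a,b:np.degrees(np.arctan2(*(b-a)[1::-1]))
a,b=ray(C,f(ys.min()),116),ray(C,f(ys.max()),116);print(st[i],"slot",ang(a,b),np.linalg.norm(b-a),(a+b)/2)
# index lines
P=[]
for v0,v1 in((152,184),(252,274)):
    for v in range(v0,v1,2):
        r=im[v,374:396].max(1).astype(float);w=np.clip(45-r,0,None)
        if w.sum()>20:P.append(ray(C,(374+(w*np.arange(22)).sum()/w.sum(),v),75)[:2])
P=np.array(P);v=cv2.fitLine(P.astype(np.float32),cv2.DIST_HUBER,0,.01,.01).ravel();print(len(P),"index",np.degrees(np.arctan2(v[1],v[0])))
E
python3 -m handwheel '[{"jaw":-0.2,"travel":[-0.006,-0.006,0.05],"twist":[0,0,0]},{"jaw":-0.2,"travel":[0,0,0.1],"twist":[0,0,0]},{"jaw":-0.2,"travel":[0,0,0.12],"twist":[0,0,0]},{"jaw":-0.2,"travel":[0,0,0.1],"twist":[0,0,0]},{"jaw":-0.2,"travel":[0,0,0.05],"twist":[0,0,0]}]'
python3 -m handwheel '[{"jaw":-0.2,"travel":[0,0,0.02],"twist":[0,0,0]},{"jaw":-0.2,"travel":[0,0,0],"twist":[0,0,0]},{"jaw":-0.2,"travel":[0,0,0],"twist":[0,0,0]},{"jaw":-0.2,"travel":[0,0,0],"twist":[0,0,0]}]'
python3 -c "
from h import *
plan([564,161.3,101],5.2)"
```

```text
[398 206   9  56 217] slot 5.219741914412322 36.25625740571961 [556.06542814 235.80816244 116.        ]
27 index 5.409918
time_s: 17.0
tool_pos: [562.3, 160.9, 102.9]
eef_rot: [[-0.996, -0.092, -0.004], [-0.092, 0.996, -0.001], [0.004, -0.001, -1.0]]
force: [-0.0, -0.0, 0.5]
grip_width: 0.6
grasp_force: 0.0
time_s: 17.33
tool_pos: [564.9, 160.6, 103.2]
eef_rot: [[-0.996, -0.09, 0.002], [-0.09, 0.996, 0.001], [-0.002, 0.001, -1.0]]
force: [0.2, -0.0, -0.5]
grip_width: 0.6
grasp_force: 0.0
t 17.33 pos [564.9 160.6 103.2] travel [0.004  0.0037 0.011 ] twist [ 0.0002  0.0006 -0.0001] deg [ 0.03  0.1  -0.02]
```

Slot and index agree within 0.2°. I'll grip the rib and press down, watching the force.

```bash
python3 -m handwheel '[{"jaw":1,"travel":[0.003,0.003,0],"twist":[0,0,0]},{"jaw":1,"travel":[0,0,0],"twist":[0,0,0]},{"jaw":1,"travel":[0,0,0],"twist":[0,0,0]},{"jaw":1,"travel":[0,0,0],"twist":[0,0,0]},{"jaw":1,"travel":[0,0,0],"twist":[0,0,0]}]'
python3 -m handwheel '[{"jaw":1,"travel":[0,0,0.005],"twist":[0,0,0]},{"jaw":1,"travel":[0,0,0.005],"twist":[0,0,0]},{"jaw":1,"travel":[0,0,0],"twist":[0,0,0]},{"jaw":1,"travel":[0,0,0],"twist":[0,0,0]}]'
```

```text
time_s: 17.75
tool_pos: [563.6, 161.0, 102.5]
eef_rot: [[-0.996, -0.09, 0.001], [-0.09, 0.996, 0.0], [-0.001, 0.0, -1.0]]
force: [0.0, -0.2, 1.4]
grip_width: 0.13
grasp_force: 60.0
time_s: 18.08
tool_pos: [563.6, 161.0, 100.3]
eef_rot: [[-0.996, -0.09, 0.0], [-0.09, 0.996, 0.0], [-0.001, 0.0, -1.0]]
force: [-0.1, 1.2, 5.7]
grip_width: 0.13
grasp_force: 60.6
```

```bash
python3 -m handwheel '[{"jaw":1,"travel":[0,0,0.005],"twist":[0,0,0]},{"jaw":1,"travel":[0,0,0.005],"twist":[0,0,0]},{"jaw":1,"travel":[0,0,0],"twist":[0,0,0]},{"jaw":1,"travel":[0,0,0],"twist":[0,0,0]}]'
python3 -m handwheel '[{"jaw":1,"travel":[0,0,0.005],"twist":[0,0,0]},{"jaw":1,"travel":[0,0,0],"twist":[0,0,0]},{"jaw":1,"travel":[0,0,0],"twist":[0,0,0]}]'
```

```text
time_s: 18.42
tool_pos: [563.6, 161.1, 98.8]
eef_rot: [[-0.996, -0.09, 0.001], [-0.09, 0.996, 0.001], [-0.001, 0.001, -1.0]]
force: [-2.8, 0.3, 10.4]
grip_width: 0.126
grasp_force: 61.3
time_s: 18.67
tool_pos: [563.7, 161.1, 98.8]
eef_rot: [[-0.996, -0.09, 0.001], [-0.09, 0.996, 0.001], [-0.001, 0.001, -1.0]]
force: [-5.4, -1.6, 18.7]
grip_width: 0.127
grasp_force: 62.7
```

The TCP stays at z 98.8 while the force climbs to 19 N, so the cover is against the frame. Checking that it holds, with a last look.

```bash
python3 -m handwheel '[{"jaw":1,"travel":[0,0,0],"twist":[0,0,0]},{"jaw":1,"travel":[0,0,0],"twist":[0,0,0]},{"jaw":1,"travel":[0,0,0],"twist":[0,0,0]},{"jaw":1,"travel":[0,0,0],"twist":[0,0,0]},{"jaw":1,"travel":[0,0,0],"twist":[0,0,0]}]'
python3 -c "
from h import *
cv2.imwrite('pics/w8.png',optics.snapshot('wrist')[:,:,::-1])"
```

```text
time_s: 19.08
tool_pos: [563.7, 161.0, 98.8]
eef_rot: [[-0.996, -0.09, 0.001], [-0.09, 0.996, 0.001], [-0.001, 0.001, -1.0]]
force: [-5.4, -0.6, 18.7]
grip_width: 0.128
grasp_force: 62.7
```

View pics/w8.png

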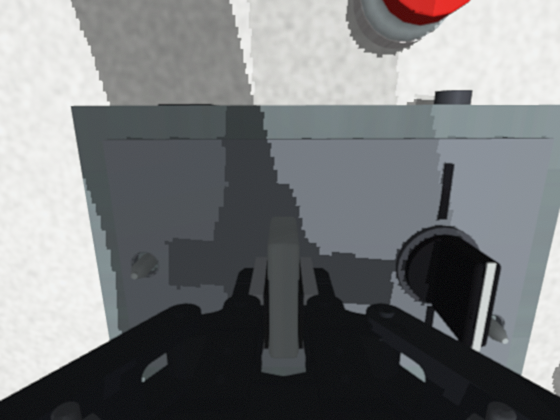

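The cover lies flat on the housing with pins through both holes, at (143,266) and (498,327), the slot along the index lines, and a steady push. Handing in.

```bash
python3 -c "
from station import order
print(order.job_done())"
```

```text
the job is handed in; nothing more can be done
None
```

I laid the cover on both pins and turned the fastener to within 0.2° of the index lines. I handed the job in at about 19 s, with the gripper holding the cover against the frame at about 19 N; no verdict was returned.

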